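# Rock the angle gauge on the test stud in front of the camera

### The arm

A 6-joint arm with a two-finger parallel gripper is mounted at the origin on the work surface. World frame = base frame: x ahead of the robot, y to its left, z up, the work surface at z = 0. Lengths are in m, angles in degrees, forces in N, time in s.
With the tool pointing down it reaches from about 0.4 to 0.825 m from the base axis. Payload 7 kg.
Tool frame: the origin (TCP) lies at the centre of the arm's flange, where the gripper is bolted on; the fingertips stand 178 mm ahead of it and the grasp point (between the pads) lies 159 mm ahead of it; z points along the fingers, x is the direction in which the jaws open and shut, and the axes are right-handed (so a half turn about z gives the same grasp; the last joint's range is limited). The gripper opens to 88 mm and grips with 3 to 60 N. Pads are 19 mm wide; open, the fingers measure 130 mm over their backs; the gripper's body (78 mm by 193 mm) begins 47 mm behind the grasp point.
Start: joints at [-56.774, 20.546, 0.682, 0, -70.136, -16.507], TCP at [0.194, -0.646, 0.405] pointing down, gripper open.
Joint ranges: [-176.03, 176.03], [-82.01, 121.73], [-58.28, 71.71], [-173.87, 95.51], [-174.79, -0.11], [-173.66, 173.66]. Speed limits (degrees/s): [136.94, 136.94, 172.46, 180, 180, 180].

### API

Orientations are given as a 3x3 rotation matrix whose columns are the frame's x, y, z axes.
In Python, from bench import monitor, snapshot, hand_in, search_frame, pinpoint gives the robot as it stands.
- The arm moves only by the tool jog_arm, never from a script. Its arguments are lists of equal length, an entry for each row: "translation": the shift along the tool's x, y, z in mm, a list of three; "rot": the turn, a rotation vector about the tool's x, y, z in rad, a list of three. In form: {"translation": [[dx, dy, dz], ...], "rot": [[ax, ay, az], ...]}. A call has 1 to 20 rows; each row is the pose to reach, as a shift and turn from the pose commanded when the call began, along the tool's axes at that moment; what a row does not reach only later rows make up. A row lasts 1/10 s, in which the tool goes at most 50 mm and 8.59 degrees, less where a joint would pass 70% of its speed; a pose out of reach is approached as far as the arm can. A call with a gripper value outside its range is refused whole. "claw" is the closure, from 0 (fully open) to 1 (shut), set as the call begins (left out, the last holds). The fingers move at their own pace and stop on an object; "force" is the grip in N (left out, the last holds). Time passes only in rows, so rows that repeat a pose let the fingers close. It gives the time, the measured TCP pose, the force and the opening at its end, in the units of the state.
- monitor.sense(): the state, without advancing time (a new reading comes with each control period).
- snapshot(name): name is "scene" or "top" or "wrist"; returns a dict with "pixels" (400x640x3 uint8, blue, green, red), "intrinsics" (3x3 intrinsics, pixels), "D" ([k1, k2, p1, p2, k3] as OpenCV has them; the pictures are not rectified), "world_to_cam" (4x4, takes a point from world to camera coordinates). Camera axes: x right, y up, looking along -z (the intrinsics and any distortion apply to the point x, -y, -z); pixel columns grow to the right and rows downward; lengths in m; the calibration is good to about 2 mm. A picture is of the moment at which its call begins. There is no depth.
- hand_in(): hands the job in, once; it reports no verdict.
Trained networks look in the newest picture that a camera, given by its name, has taken for a name from the list of things; names that differ only in an ending like _2 or _b are one class to them, and where a whole thing is asked for, a point or a joint stands for the part that bears it (a point fixed in the world has none). Each returns a list of dicts, best first, with "p" (0 to 1); they miss things now and then, are a little off and sometimes report something else, mostly with a low value. They report only what shows in the picture. A call takes as long as a camera call.
- search_frame(camera, query): "centre" ([x, y, z] in m, in the coordinates of the camera as it stood for that picture, good to about 4 mm: the middle of the surface that is visible of it).
- pinpoint(camera, query): "centre" ([x, y, z] in m, in the coordinates of the camera as it stood for that picture, good to about 4 mm: a listed point, or the origin of a listed thing).
The state is a dict: "t": time; "joints": joint angles; "qd": joint speeds; "joint_torque": joint torques, N m; "ee_pos": TCP position; "eef_rot": TCP orientation; "wrist_force": force on the tool from outside, world axes, zero at the start; "moment": the same for the moment, N m; "gripper_width": finger opening in m.
Only numpy, scipy, OpenCV 4.12 (cv2) and the standard library are available. Lean on these libraries where they do the work, as an engineer would, in place of code of your own. Each camera call takes 0.05 s, during which the arm holds its last target. There are 200 camera calls.

### The job

Turn the inspection camera's head so that its lens looks straight at the stud on the grey test block. Then take the angle gauge by its orange handle, rest the middle of its base on top of the brass stud with the dial facing the camera, press lightly so the sprung stud gives a little, and rock the gauge until its swinging pointer settles in the red band. Finish while still holding the gauge there, pressed lightly on the stud, and leave the other things on the bench where they are.

Things in the scene. Friction and masses are not known exactly. Their poses are not given: they have to be found in the camera images.
- stud_top (a point): Top of the brass crown of the stud on the test block: a lying round bar, 28 mm in diameter, 44 mm long, along the block's x. This point is the top of its middle, 78 mm above the bench when not pressed. Axes are the block's (z up). The two unequal dark shoulders below do not touch a gauge base tilted up to 0.45 rad.
- stud (a joint): How far the sprung stud is pressed straight down, m: 0 free, 0.012 bottomed. It starts to give at about 1.5 N and takes about 0.7 N more per mm.
- block: Grey test block bolted to the bench, 80 x 80 mm, 40 mm high, carrying the stud in its middle. Origin at the centre of its underside.
- camera_eye (a point): Centre of the white inspection camera's head (54 long x 34 wide x 50 mm high, centre 124 mm above the bench), on its upright swivel axis on a post fixed to the bench. The frame turns with the head: the lens looks along -x (black barrel, 16 mm out of that face); the 34 mm width is along y.
- camera_head (a joint): Swivel angle of the camera head about the vertical axis, rad, counter-clockwise from above positive, limits +-1.7. Light friction (0.05 N m); it stays where it is left.
- gauge_mid (a point): Middle of the pendulum angle gauge, 79 mm above the underside of its base. Axes are the gauge's: x out of the white dial face, y along the base, z up the gauge. On top is the orange handle block to grasp: 20 mm (x) by 46 mm (y), 40 mm high, its centre 59 mm above this point. It starts standing upright on the bench.
- gauge: The same gauge, about 0.4 kg, 158 mm high; origin at the centre of its underside, axes as for gauge_mid. Aluminium base 36 mm (x) by 140 mm (y), 12 mm high; above it a black disc 110 mm across and 16 mm thick, its centre and the pointer's pivot 67 mm above the underside.
- pointer (a joint): Angle of the black weighted pointer on the dial, rad: 0 when it points straight down at the base, positive (about the gauge's x) when its tip is swung towards the gauge's +y end. It hangs by gravity, swings freely and takes 1 to 2 s to settle. Tilting the gauge so that its +y end goes down makes it positive.
- band (a joint): Angle of the middle of the red band on the dial, same zero and sense as pointer. The band is locked on the gauge; 11 degrees wide.
- pointer_tip (a point): Tip of the pointer, 44 mm from its pivot at the middle of the dial.
- band_mid (a point): Middle of the red band, at the pointer tip's radius.
- spray_can: Bystander: blue spray can, 60 mm across, 170 mm tall. Origin at its underside.
- tape_roll: Bystander: yellow ring of tape, 90 mm across, 22 mm high. Origin at its underside.
- screwdriver: Bystander: red-handled screwdriver lying down. Origin at its underside.
- jar: Bystander: amber jar, 56 mm across, 70 mm tall. Origin at its underside.
- bracket: Bystander: small steel angle bracket, 50 x 70 mm, 40 mm high. Origin at its underside.

How it is judged:
By the outcome, as a careful person would: the job done as asked, in the order asked, and still so for the second after the job is handed in, while the arm keeps its last pose, push and grip.
It also fails if it takes over 58 s, if anything falls off the work surface, if the arm or the gripper's body presses on something with over 40 N, if the wrist force passes 120 N, or if a joint passes its speed limit or range.

## Working session

There is one attempt and no reset: what is moved stays moved. The work goes in short steps, Python scripts to look and compute and a tool call to move; the robot and the scene stay as the last step left them, time stands still between calls to the robot, and variables do not carry over. Pictures are saved under pics/ and viewed, about 8 in all and at most 12, crops included, and the job is handed in when it is done.

Besides the shell and the picture viewer there is one more tool, called after "Request:" in YAML: its name, and indented under it one key for each argument. jog_arm: Moves the arm, as the interface text tells. Its arguments: {"type":"object","properties":{"translation":{"type":"array"},"rot":{"type":"array"},"claw":{"type":"number"},"force":{"type":"number"}},"required":["translation","rot"]}

```bash
ls; mkdir -p pics; cat > h.py <<'E'
import numpy as np, cv2
from bench import monitor, snapshot, hand_in, search_frame, pinpoint
def toworld(s,c):
    T=np.linalg.inv(s["world_to_cam"]); return (T@np.r_[c,1])[:3]
def proj(s,P):
    P=np.atleast_2d(P); c=(s["world_to_cam"]@np.c_[P,np.ones(len(P))].T)[:3]
    q=np.array([c[0],-c[1],-c[2]]).T.reshape(-1,1,3)
    return cv2.projectPoints(q,np.zeros(3),np.zeros(3),np.array(s["intrinsics"],float),np.array(s["D"],float))[0].reshape(-1,2)
def ray(s,uv):
    uv=np.array(uv,float).reshape(-1,1,2)
    n=cv2.undistortPoints(uv,np.array(s["intrinsics"],float),np.array(s["D"],float)).reshape(-1,2)
    T=np.linalg.inv(s["world_to_cam"]); d=np.c_[n[:,0],-n[:,1],-np.ones(len(n))]@T[:3,:3].T
    return T[:3,3],d/np.linalg.norm(d,axis=1)[:,None]
def tri(a,b):  # (s,uv) pairs
    A=[];B=[]
    for s,uv in (a,b):
        o,d=ray(s,uv); M=np.eye(3)-np.outer(d[0],d[0]); A.append(M);B.append(M@o)
    return np.linalg.lstsq(np.vstack(A),np.hstack(B),rcond=None)[0]
def ask(s,cam,names,fn=pinpoint,k=2):
    for n in names:
        for r in fn(cam,n)[:k]: print(cam,fn.__name__,n,round(r["p"],2),np.round(toworld(s,r["centre"]),4),{q:v for q,v in r.items() if q not in("p","centre")} or "")
E
python3 - <<'E'
from h import *
for c in ("scene","top"):
    s=snapshot(c); cv2.imwrite(f"pics/{c}0.png",s["pixels"]); np.save(f"{c}.npy",s,allow_pickle=True)
    ask(s,c,["stud_top","block","camera_eye","gauge_mid","gauge","pointer_tip","band_mid"])
    ask(s,c,["spray_can","tape_roll","screwdriver","jar","bracket"],k=1)
    print(np.linalg.inv(s["world_to_cam"])[:3,3])
print(monitor.sense())
E
```

```text
pics
scene call stud_top 0.45 [ 0.4903 -0.1556  0.0791] 
scene call block 0.86 [ 0.4913 -0.1595 -0.0028] 
scene call camera_eye 0.55 [ 0.6401 -0.1556  0.1211] 
scene call camera_eye 0.32 [0.5906 0.4907 0.0006] 
scene call gauge_mid 0.67 [0.5208 0.2709 0.0825] 
scene call gauge 0.82 [0.5254 0.2656 0.0014] 
scene call gauge 0.3 [ 0.641  -0.1568  0.1213] 
scene call pointer_tip 0.37 [0.5379 0.2712 0.0254] 
scene call band_mid 0.36 [ 0.4876 -0.1546  0.0803] 
scene call spray_can 0.76 [ 5.882e-01 -4.118e-01  2.000e-04] 
scene call tape_roll 0.73 [0.7566 0.0868 0.0024] 
scene call screwdriver 0.61 [0.5957 0.4871 0.0025] 
scene call jar 0.75 [ 0.2669 -0.3967  0.0023] 
scene call bracket 0.68 [ 0.391   0.5278 -0.    ] 
[1.11107659 0.56929633 0.85154271]
top call stud_top 0.7 [ 0.4882 -0.164   0.0797] 
top call stud_top 0.29 [ 0.6365 -0.1614  0.1277] 
top call block 0.95 [ 0.4897 -0.1569 -0.0011] 
top call camera_eye 0.7 [ 0.6398 -0.1562  0.1273] 
top call gauge_mid 0.82 [0.5254 0.2667 0.0756] 
top call gauge 0.56 [ 0.5269  0.2651 -0.0012] 
top call band_mid 0.35 [7.489e-01 8.570e-02 3.000e-0
[... 378 characters left out ...]
34643518e-04,
       -7.01353939e+01, -1.65074593e+01]), 'qd': array([-0.01712035, -0.05553086, -0.00698415, -0.1085574 , -0.01066144,
       -0.02489113]), 'joint_torque': array([-5.27138709e-04, -5.82387829e+01,  2.93293333e+01,  7.00234607e+00,
        1.25003600e-02, -7.34542368e-06]), 'ee_pos': array([ 0.19416542, -0.6464533 ,  0.40463967]), 'eef_rot': array([[-2.87678338e-01,  9.57727087e-01, -2.38632616e-05],
       [ 9.57727087e-01,  2.87678339e-01,  2.64054371e-05],
       [ 3.21541458e-05, -1.52582197e-05, -9.99999999e-01]]), 'wrist_force': array([ 0.65442189, -0.42462049, -0.21720888]), 'moment': array([-0.00943208,  0.0475178 , -0.03972711]), 'gripper_width': 0.08758313270913015}
```

```bash
python3 - <<'E'
import cv2,numpy as np
a=cv2.imread("pics/scene0.png");b=cv2.imread("pics/top0.png")
cv2.imwrite("pics/both.png",cv2.resize(np.vstack([a,b]),(480,600)))
E
```

```text
(no output)
```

View pics/scene0.png

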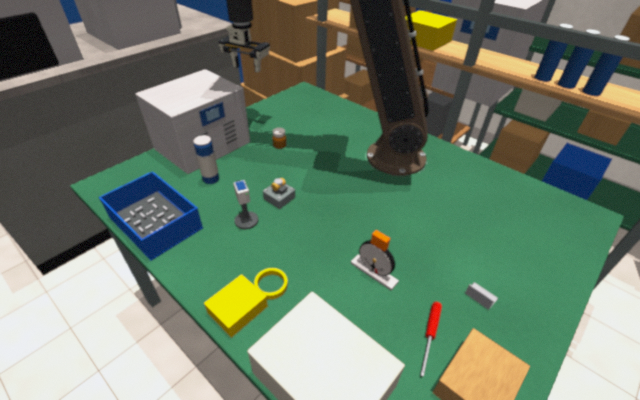

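View pics/top0.png

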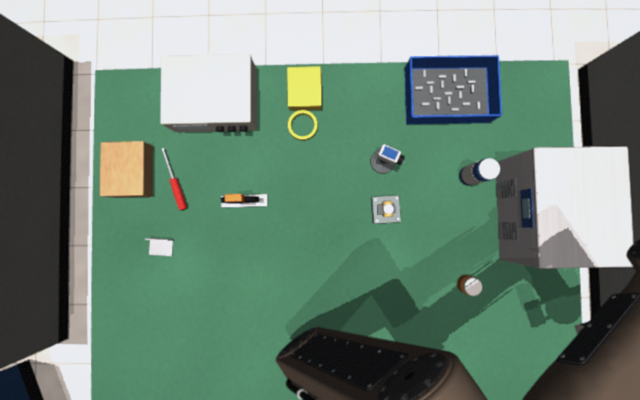

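Scene view: the camera head is at (242,200), block at (280,190), and the gauge at (377,258) with its dial towards the scene camera. Top view (right = −y, up = +x): camera head at (390,156), its lens looking to the right rather than at the stud at (388,209), and the gauge base along y at (221–267,200). The network positions agree with both. Next I check the box height for a safe path and zoom in on the details.

```bash
python3 - <<'E'
from h import *
S=np.load("scene.npy",allow_pickle=True).item();T=np.load("top.npy",allow_pickle=True).item()
print("box corner",tri((S,(190,112)),(T,(535,148))))
c=T["pixels"]; a=cv2.resize(c[130:230,350:450],None,fx=4,fy=4,interpolation=cv2.INTER_CUBIC);
b=cv2.resize(c[150:250,195:295],None,fx=4,fy=4,interpolation=cv2.INTER_CUBIC)
d=cv2.resize(S["pixels"][215:295,340:420],(200*2,400),interpolation=cv2.INTER_CUBIC)
e=cv2.resize(S["pixels"][170:235,225:305],(400,325),interpolation=cv2.INTER_CUBIC)
im=np.zeros((800,800,3),np.uint8); im[:400,:400]=a; im[:400,400:]=b; im[400:,:400]=d; im[400:725,400:]=e
cv2.imwrite("pics/crops.png",cv2.resize(im,(600,600)))
E
```

```text
box corner [ 0.6028771  -0.47105392  0.26520039]
```

View pics/crops.png

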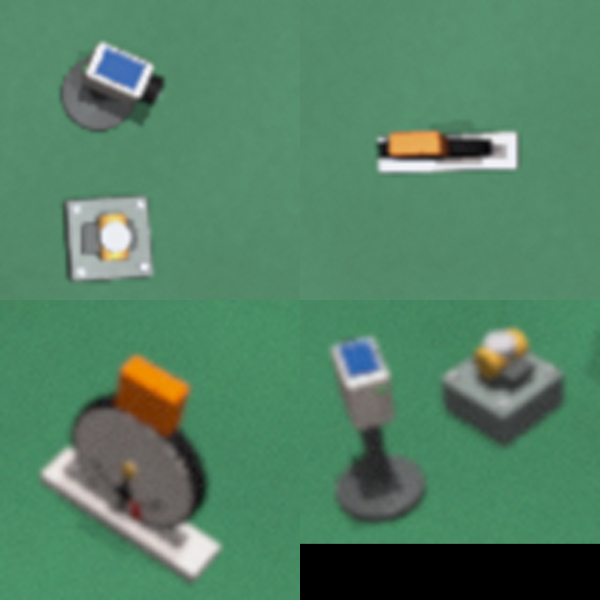

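The crops show the lens pointing to the right and slightly down, about −117° in world. It needs roughly −63° (clockwise) to face the stud. The bar lies along world x and the red band is on the gauge's +y side. Moving over the camera, clear of the box (top at 0.265).

Request:
jog_arm:
  translation:
    - [0,0,-50]
    - [0,0,-100]
    - [50,50,-115]
    - [100,100,-115]
    - [150,150,-115]
    - [180,190,-110]
    - [210,230,-100]
    - [240,270,-90]
    - [270,310,-80]
    - [290,350,-75]
    - [310,390,-75]
    - [330,430,-75]
    - [350,470,-75]
    - [360,491,-75]
    - [360,491,-75]
    - [360,491,-75]
    - [360,491,-75]
  rot:
    - [0,0,0]
    - [0,0,0]
    - [0,0,0]
    - [0,0,0]
    - [0,0,-0.1]
    - [0,0,-0.2]
    - [0,0,-0.3]
    - [0,0,-0.4]
    - [0,0,-0.5]
    - [0,0,-0.6]
    - [0,0,-0.7]
    - [0,0,-0.8]
    - [0,0,-0.8]
    - [0,0,-0.8]
    - [0,0,-0.8]
    - [0,0,-0.8]
    - [0,0,-0.8]

```text
t: 3.0
ee_pos: [0.5607, -0.1604, 0.4794]
eef_rot: [[-0.888, 0.46, -0.001], [0.46, 0.888, -0.0], [0.001, -0.0, -1.0]]
wrist_force: [0.3, 0.2, 0.6]
gripper_width: 0.0877
```

```bash
python3 - <<'E'
from h import *
s=snapshot("wrist"); cv2.imwrite("pics/w1.png",s["pixels"]); np.save("w1.npy",s,allow_pickle=True)
ask(s,"wrist",["stud_top","block","camera_eye"])
m=monitor.sense(); print(m["t"],m["ee_pos"],m["eef_rot"],m["joints"])
print(np.linalg.inv(s["world_to_cam"]),proj(s,[[.49,-.158,.078],[.64,-.157,.149]]))
E
```

```text
wrist call stud_top 0.84 [ 0.4842 -0.1566  0.077 ] 
wrist call block 0.98 [ 0.4884 -0.1539 -0.0028] 
wrist call block 0.7 [ 0.6385 -0.1536  0.1209] 
wrist call camera_eye 0.74 [ 0.6417 -0.1527  0.1231] 
3.2 [ 0.56001455 -0.16137083  0.48013469] [[-8.86852308e-01  4.62052570e-01  6.36638605e-04]
 [ 4.62052646e-01  8.86852497e-01 -3.20218693e-05]
 [-5.79400323e-04  2.65761883e-04 -9.99999797e-01]] [ 3.14098906e+00  9.59848973e+00 -4.37094866e+00  3.94800378e-03
 -7.59942403e+01 -3.06615844e+01]
[[-8.88016611e-01 -4.43772622e-01 -1.20384213e-01  5.28127971e-01]
 [ 4.59811217e-01 -8.56825273e-01 -2.33289726e-01 -2.22871781e-01]
 [ 3.79357692e-04 -2.62519163e-01  9.64926704e-01  4.59794754e-01]
 [ 0.00000000e+00  0.00000000e+00  0.00000000e+00  1.00000000e+00]] [[376.45998924 139.78334001]
 [242.5675873  223.69749398]]
```

View pics/w1.png

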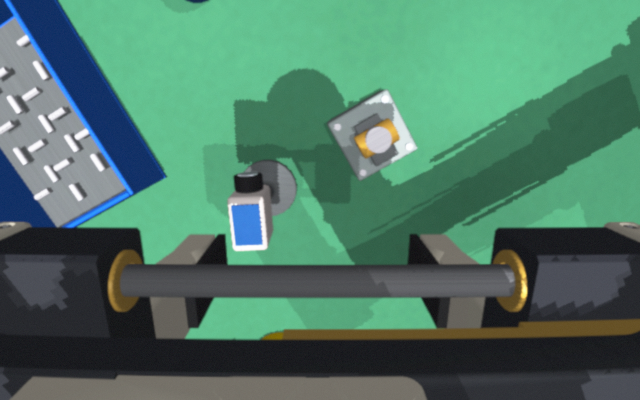

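The wrist view shows the head's blue-topped box at (249,220) with the lens up at (248,180), and the block's corners at (388,90), (416,150), (362,180) and (328,128). Now I compute the yaws and centres on their planes.

```bash
cat >> h.py <<'E'
def onz(s,uv,z):
    o,d=ray(s,uv); return o+d*((z-o[2])/d[:,2])[:,None]
def blob(s,lo,hi,box):
    x0,y0,x1,y1=box; h=cv2.cvtColor(s["pixels"],cv2.COLOR_BGR2HSV)[y0:y1,x0:x1]
    m=cv2.inRange(h,lo,hi); n,l,st,c=cv2.connectedComponentsWithStats(m); i=1+np.argmax(st[1:,4])
    m=(l==i).astype(np.uint8); r=cv2.minAreaRect(cv2.findNonZero(m)); p=cv2.boxPoints(r)+[x0,y0]
    return c[i]+[x0,y0],p,st[i,4]
def yaw(P):  # long side direction
    a,b=P[1]-P[0],P[2]-P[1]; v=a if np.linalg.norm(a[:2])>np.linalg.norm(b[:2]) else b
    return np.degrees(np.arctan2(v[1],v[0])),sorted([np.linalg.norm(a[:2]),np.linalg.norm(b[:2])])
E
python3 - <<'E'
from h import *
W=np.load("w1.npy",allow_pickle=True).item();T=np.load("top.npy",allow_pickle=True).item()
cs=[]
for s,box in ((W,(215,185,285,260)),(T,(370,135,410,175))):
    c,p,a=blob(s,(100,90,60),(125,255,255),box); P=onz(s,p,.149); cs.append((s,c))
    print("blue",c,a,onz(s,c,.149),yaw(P))
print("tri blue",tri(*cs))
P=onz(W,[(388,90),(416,150),(362,180),(328,128)],.04); print("block",P.mean(0),[np.degrees(np.arctan2(*(P[(i+1)%4]-P[i])[1::-1])) for i in range(4)],[np.linalg.norm(P[(i+1)%4]-P[i]) for i in range(4)])
P=onz(T,np.array([(65,202),(145,197),(151,275),(71,281)])/3*0.75+[350,130],.04);print("block top",P.mean(0),[np.degrees(np.arctan2(*(P[(i+1)%4]-P[i])[1::-1])) for i in range(4)])
for s,box in ((W,(345,105,410,170)),(T,(375,190,402,228))):
    c,p,a=blob(s,(8,100,80),(30,255,255),box); print("brass",c,a,p.round(1).tolist(),onz(s,c,.07),yaw(onz(s,p,.064)))
E
```

```text
blue [246.72330548 224.30547818] 1077 [[ 0.63686363 -0.15470855  0.149     ]] (np.float64(64.03165745362537), [np.float64(0.025261035236462392), np.float64(0.03991260744811184)])
blue [389.60683761 152.52136752] 117 [[ 0.63662106 -0.15672803  0.149     ]] (np.float64(-117.96116443036644), [np.float64(0.023218666572309577), np.float64(0.036173054368691594)])
tri blue [ 0.63553705 -0.15584952  0.15366111]
block [ 0.48822855 -0.15532367  0.04      ] [np.float64(90.8656438095533), np.float64(2.6763802692241456), np.float64(-83.48903015102579), np.float64(-175.1492966025819)] [np.float64(0.07764130025111506), np.float64(0.0729004673177453), np.float64(0.07471910423002111), np.float64(0.08040860831870945)]
block top [ 0.54519447 -0.13367583  0.04      ] [np.float64(-87.44287062996824), np.float64(-177.12911220673948), np.float64(93.2769715948297), np.float64(2.980080333997517)]
brass [362.79166667 144.47916667] 240 [[352.8, 133.4], [366.9, 129.8], [373.6, 155.3], [359.5, 159.0]] [[ 0.50470533 -0.15887241  0.07      ]] (np.float64(79.31822253621344), [np.float64(0.0159950887299625), np.float64(0.029500161852417495)])
brass [386.36842105 202.63157895] 19 [[382.3, 202.2], [390.5, 200.1], [391.2, 202.9], [383.0, 205.0]] [[ 0.50499993 -0.15592706  0.07      ]] (np.float64(-76.98380825883135), [np.float64(0.00840161184612541), np.float64(0.024563374893695672)])
```

Head axis is about (0.639, −0.1555), lens heading −116.3°, block at (0.488, −0.155). The wrist triangulation gives heights that match the text. I'll grasp the head across its width.

Request:
jog_arm:
  translation:
    - [-35,20,0]
    - [-67,42,0]
    - [-67,42,50]
    - [-67,42,100]
    - [-67,42,140]
    - [-67,42,165]
    - [-67,42,180]
    - [-67,42,188]
    - [-67,42,188]
    - [-67,42,188]
  rot:
    - [0,0,-0.02]
    - [0,0,-0.02]
    - [0,0,-0.02]
    - [0,0,-0.02]
    - [0,0,-0.02]
    - [0,0,-0.02]
    - [0,0,-0.02]
    - [0,0,-0.02]
    - [0,0,-0.02]
    - [0,0,-0.02]

```text
t: 4.2
ee_pos: [0.6399, -0.1544, 0.2928]
eef_rot: [[-0.896, 0.443, 0.001], [0.443, 0.896, -0.0], [-0.001, 0.0, -1.0]]
wrist_force: [0.2, 0.8, 0.4]
gripper_width: 0.0878
```

Request:
jog_arm:
  translation:
    - [0,0,0]
    - [0,0,0]
    - [0,0,0]
    - [0,0,0]
    - [0,0,0]
    - [0,0,0]
    - [0,0,0]
    - [0,0,0]
    - [0,0,0]
    - [0,0,0]
  rot:
    - [0,0,0]
    - [0,0,0]
    - [0,0,0]
    - [0,0,0]
    - [0,0,0]
    - [0,0,0]
    - [0,0,0]
    - [0,0,0]
    - [0,0,0]
    - [0,0,0]
  claw: 1
  force: 8

```text
t: 5.2
ee_pos: [0.6384, -0.1533, 0.2914]
eef_rot: [[-0.896, 0.443, -0.003], [0.443, 0.896, 0.001], [0.004, -0.0, -1.0]]
wrist_force: [-6.6, 5.5, 4.8]
gripper_width: 0.0341
```

The opening reads 34 mm, which matches the head's width. The 8 N side force means the axis lies about 2 mm further along tool x, so I correct for that while turning.

Request:
jog_arm:
  translation:
    - [2,0,0]
    - [2,0,0]
    - [2,0,0]
    - [2,0,0]
    - [2,0,0]
    - [2,0,0]
    - [2,0,0]
    - [2,0,0]
    - [2,0,0]
    - [2,0,0]
    - [2,0,0]
    - [2,0,0]
    - [2,0,0]
    - [2,0,0]
    - [2,0,0]
  rot:
    - [0,0,0]
    - [0,0,0]
    - [0,0,0.1]
    - [0,0,0.2]
    - [0,0,0.3]
    - [0,0,0.4]
    - [0,0,0.5]
    - [0,0,0.6]
    - [0,0,0.7]
    - [0,0,0.8]
    - [0,0,0.9]
    - [0,0,1.0]
    - [0,0,1.07]
    - [0,0,1.112]
    - [0,0,1.112]

```text
t: 6.7
ee_pos: [0.6385, -0.1544, 0.2914]
eef_rot: [[0.002, 1.0, 0.001], [1.0, -0.002, -0.002], [-0.002, 0.001, -1.0]]
wrist_force: [3.8, -7.4, -4.9]
gripper_width: 0.0344
```

Request:
jog_arm:
  translation:
    - [0,0,0]
    - [0,0,0]
    - [0,0,0]
    - [0,0,0]
    - [0,0,0]
    - [0,0,0]
    - [0,0,0]
  rot:
    - [0,0,0]
    - [0,0,0]
    - [0,0,0]
    - [0,0,0]
    - [0,0,0]
    - [0,0,0]
    - [0,0,0]
  claw: 0

```text
t: 7.4
ee_pos: [0.6378, -0.1531, 0.2917]
eef_rot: [[0.0, 1.0, -0.0], [1.0, -0.0, 0.0], [0.0, -0.0, -1.0]]
wrist_force: [0.7, 0.5, -1.5]
gripper_width: 0.0841
```

Request:
jog_arm:
  translation:
    - [0,0,-50]
    - [0,0,-100]
    - [0,-30,-150]
    - [0,-65,-180]
    - [0,-65,-180]
    - [0,-65,-180]
  rot:
    - [0,0,0]
    - [0,0,0]
    - [0,0,0]
    - [0,0,0]
    - [0,0,0]
    - [0,0,0]

```text
t: 8.0
ee_pos: [0.5719, -0.1532, 0.4739]
eef_rot: [[0.0, 1.0, 0.004], [1.0, -0.0, 0.0], [0.0, 0.004, -1.0]]
wrist_force: [0.7, 0.3, -0.1]
gripper_width: 0.0878
```

```bash
python3 - <<'E'
from h import *
s=snapshot("wrist"); cv2.imwrite("pics/w2.png",s["pixels"]); np.save("w2.npy",s,allow_pickle=True)
ask(s,"wrist",["stud_top","block","camera_eye"])
m=monitor.sense(); print(m["t"],m["ee_pos"],m["eef_rot"],m["joints"],m["wrist_force"])
try:
  T=snapshot("top"); np.save("t2.npy",T,allow_pickle=True); ask(T,"top",["stud_top","block","camera_eye"])
  q=proj(s,[.638,-.154,.149])[0].astype(int); print(q)
  for S,c in ((s,q),(T,proj(T,[.638,-.154,.149])[0].astype(int))):
    b,p,a=blob(S,(100,90,60),(125,255,255),(max(c[0]-40,0),max(c[1]-40,0),c[0]+40,c[1]+40)); print("blue",b,a,onz(S,b,.149),yaw(onz(S,p,.149)))
except Exception as e: print(e)
E
```

```text
wrist call stud_top 0.72 [ 0.4863 -0.1569  0.0767] 
wrist call camera_eye 0.83 [ 0.638  -0.155   0.1226] 
8.2 [ 0.57331894 -0.15301888  0.46998858] [[ 1.79604036e-04  9.99996454e-01 -2.65683225e-03]
 [ 9.99999982e-01 -1.79463261e-04  5.32242619e-05]
 [ 5.27472695e-05 -2.65684176e-03 -9.99996469e-01]] [ 3.90960797e+00  1.09386031e+01 -3.99836542e+00 -1.38811638e-02
 -7.52146951e+01 -9.39163343e+01] [ 0.75015781 -0.33115893 -0.05337086]
top call stud_top 0.73 [ 0.4868 -0.1668  0.0813] 
top call stud_top 0.62 [ 0.2606 -0.396  -0.0006] 
top call block 0.95 [ 0.4844 -0.1576  0.0008] 
[315 251]
blue [315.07072905 248.13384113] 919 [[ 0.63478311 -0.15464864  0.149     ]] (np.float64(0.5100742946187662), [np.float64(0.023818628409260283), np.float64(0.03420612869198836)])
attempt to get argmax of an empty sequence
```

View pics/w2.png

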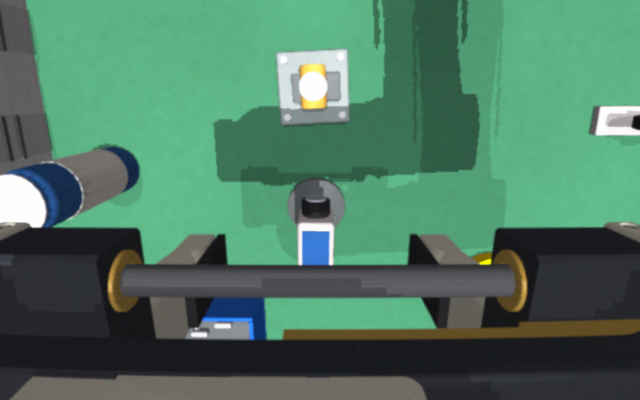

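The lens now looks at the stud: blue top at (315,248), barrel at (316,205), stud at (313,87). I refine the block's centre and yaw from this view and compute the move to the gauge.

```bash
python3 - <<'E'
from h import *
W=np.load("w2.npy",allow_pickle=True).item()
P=onz(W,[(277,53),(347,49),(350,121),(281,125)],.04); print("block",P.round(4),P.mean(0),[round(np.degrees(np.arctan2(*(P[(i+1)%4]-P[i])[1::-1])),1) for i in range(4)])
c,p,a=blob(W,(8,100,80),(30,255,255),(295,60,330,110)); print("brass",c,a,p.round(1).tolist(),onz(W,p,.066).round(4).tolist())
T=np.load("top.npy",allow_pickle=True).item()
c,p,a=blob(T,(5,120,100),(25,255,255),(215,190,275,212)); P=onz(T,p,.158); print("handle",onz(T,c,.158),P.round(4).tolist(),yaw(P))
P=onz(T,np.array([(378,140),(517,131),(517,167),(378,172)])/3+np.array([195-100,150]),.012); print(P)
E
```

```text
block [[ 0.452  -0.1967  0.04  ]
 [ 0.4479 -0.1201  0.04  ]
 [ 0.5253 -0.1151  0.04  ]
 [ 0.5298 -0.1942  0.04  ]] [ 0.48874903 -0.15652073  0.04      ] [np.float64(93.1), np.float64(3.7), np.float64(-86.7), np.float64(-178.2)]
brass [313.57081545 103.36909871] 233 [[300.6, 96.0], [325.9, 95.0], [326.4, 107.8], [301.2, 108.8]] [[0.4979, -0.1701, 0.066], [0.4968, -0.1435, 0.066], [0.51, -0.1429, 0.066], [0.5111, -0.1697, 0.066]]
handle [[0.52168472 0.26589217 0.158     ]] [[0.5317, 0.2905, 0.158], [0.5308, 0.2419, 0.158], [0.5121, 0.242, 0.158], [0.5129, 0.2905, 0.158]] (np.float64(-91.04283948170627), [np.float64(0.018773207528142277), np.float64(0.04854929033413752)])
[[0.53471905 0.33641174 0.012     ]
 [0.5412891  0.1949522  0.012     ]
 [0.50487855 0.19529888 0.012     ]
 [0.50226858 0.33651309 0.012     ]]
```

Block centre is (0.4885, −0.156) with yaw about +3°, so the bar points at the camera. Handle is at about (0.522, 0.266). Moving above the gauge.

Request:
jog_arm:
  translation:
    - [50,0,0]
    - [100,-5,0]
    - [150,-10,0]
    - [200,-15,0]
    - [250,-20,0]
    - [300,-20,0]
    - [350,-20,0]
    - [400,-20,0]
    - [419,-20,0]
    - [419,-20,0]
    - [419,-20,0]
    - [419,-20,0]
  rot:
    - [0,0,0]
    - [0,0,0]
    - [0,0,0]
    - [0,0,0]
    - [0,0,0]
    - [0,0,0]
    - [0,0,0]
    - [0,0,0]
    - [0,0,0]
    - [0,0,0]
    - [0,0,0]
    - [0,0,0]

```text
t: 9.6
ee_pos: [0.5531, 0.265, 0.4715]
eef_rot: [[0.001, 1.0, -0.0], [1.0, -0.001, -0.0], [-0.0, -0.0, -1.0]]
wrist_force: [0.3, -1.0, 0.7]
gripper_width: 0.0877
```

```bash
python3 - <<'E'
from h import *
s=snapshot("wrist"); cv2.imwrite("pics/w3.png",s["pixels"]); np.save("w3.npy",s,allow_pickle=True)
ask(s,"wrist",["gauge_mid","gauge"])
m=monitor.sense(); print(m["t"],m["ee_pos"],m["joints"])
c,p,a=blob(s,(5,150,90),(22,255,255),(200,60,440,270)); P=onz(s,p,.158); print("handle",c,a,p.tolist(),onz(s,c,.158),P.round(4).tolist(),yaw(P))
E
```

```text
wrist call gauge_mid 0.65 [0.5211 0.271  0.0774] 
wrist call gauge 0.64 [ 0.5222  0.2703 -0.0043] 
9.75 [0.55311437 0.26472498 0.47198316] [ 4.38039002e+01  1.27607237e+01 -1.42630062e+00  1.77951066e-03
 -7.57880380e+01 -1.33898289e+02]
handle [322.53571429 148.76212938] 1484 [[295.0, 135.0], [350.0, 135.0], [350.0, 162.0], [295.0, 162.0]] [[0.52075412 0.26965686 0.158     ]] [[0.5094, 0.247, 0.158], [0.5094, 0.2922, 0.158], [0.5318, 0.2927, 0.158], [0.5318, 0.2467, 0.158]] (np.float64(89.99064914568902), [np.float64(0.022382047911419505), np.float64(0.04511747625380609)])
```

View pics/w3.png

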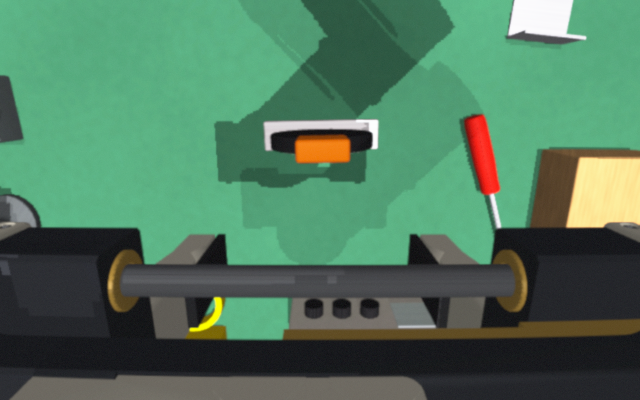

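Wrist view: handle at (322,149), bracketed by the fingers and giving (0.5208, 0.2695) at 45×22 mm. The top view gave (0.522, 0.266). I'll grasp along y, since that grip resists rocking about x.

Request:
jog_arm:
  translation:
    - [3,-32,0]
    - [3,-32,50]
    - [3,-32,100]
    - [3,-32,140]
    - [3,-32,160]
    - [3,-32,171]
    - [3,-32,171]
    - [3,-32,171]
  rot:
    - [0,0,0]
    - [0,0,0]
    - [0,0,0]
    - [0,0,0]
    - [0,0,0]
    - [0,0,0]
    - [0,0,0]
    - [0,0,0]

```text
t: 10.55
ee_pos: [0.5215, 0.2689, 0.3019]
eef_rot: [[0.0, 1.0, 0.001], [1.0, -0.0, 0.001], [0.001, 0.001, -1.0]]
wrist_force: [-0.4, 0.9, 0.2]
gripper_width: 0.0875
```

Request:
jog_arm:
  translation:
    - [0,0,0]
    - [0,0,0]
    - [0,0,0]
    - [0,0,0]
    - [0,0,0]
    - [0,0,0]
    - [0,0,0]
    - [0,0,0]
  rot:
    - [0,0,0]
    - [0,0,0]
    - [0,0,0]
    - [0,0,0]
    - [0,0,0]
    - [0,0,0]
    - [0,0,0]
    - [0,0,0]
  claw: 1
  force: 35

```text
t: 11.35
ee_pos: [0.521, 0.269, 0.3007]
eef_rot: [[0.0, 1.0, 0.0], [1.0, -0.0, 0.0], [0.0, 0.0, -1.0]]
wrist_force: [0.2, 0.2, -0.4]
gripper_width: 0.0461
```

```bash
python3 - <<'E'
from h import *
m=monitor.sense(); print({k:np.round(m[k],4).tolist() for k in("t","ee_pos","eef_rot","wrist_force","moment","gripper_width","joints")})
s=snapshot("scene"); np.save("s4.npy",s,allow_pickle=True); ask(s,"scene",["gauge_mid","pointer_tip","band_mid","gauge"])
c=proj(s,[.53,.268,.067])[0].astype(int);print(c)
cv2.imwrite("pics/s4.png",cv2.resize(s["pixels"][c[1]-40:c[1]+40,c[0]-50:c[0]+50],None,fx=7,fy=7,interpolation=cv2.INTER_CUBIC))
E
```

```text
{'t': 11.35, 'ee_pos': [0.521, 0.269, 0.3007], 'eef_rot': [[0.0001, 1.0, 0.0001], [1.0, -0.0001, 0.0001], [0.0001, 0.0001, -1.0]], 'wrist_force': [0.2397, 0.2454, -0.3675], 'moment': [0.184, -0.0278, 0.0053], 'gripper_width': 0.0461, 'joints': [46.4005, 17.3117, -18.6939, 0.0021, -53.9843, -136.4092]}
scene call gauge_mid 0.63 [0.5222 0.2675 0.08  ] 
scene call gauge_mid 0.49 [0.5358 0.2696 0.0283] 
scene call pointer_tip 0.55 [0.5349 0.2703 0.0265] 
scene call pointer_tip 0.18 [ 0.5883 -0.4114  0.0038] 
scene call gauge 0.81 [ 0.5247  0.2662 -0.0015] 
[374 258]
```

View pics/s4.png

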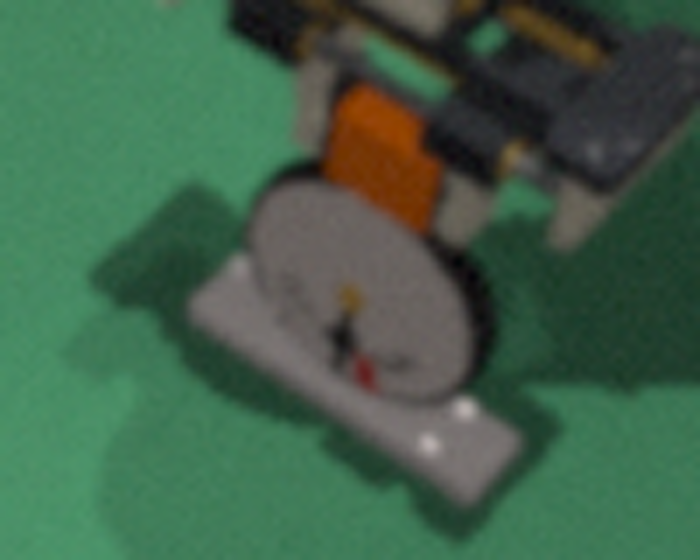

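The gauge is held square: opening 46.1 mm, matching the handle. In the crop the pivot is at (350,298), the pointer points down to (340,350), and the red band is at (365,373) on the +y side. Now I measure the band angle on the dial plane.

```bash
cat >> h.py <<'E'
def band(s,piv,ax,half=0.0085,rng=25):
    """band angle in the gauge frame from red pixels; ax: columns gauge x,y,z in world, piv: pivot (dial centre) world"""
    q=proj(s,piv+ax[:,0]*half)[0].astype(int); x0,y0=q-rng; im=s["pixels"][y0:y0+2*rng,x0:x0+2*rng].astype(int)
    b,g,r=im[...,0],im[...,1],im[...,2]; w=np.clip(r-np.maximum(g,b)-35,0,None)*(abs(g-b)<35)
    yy,xx=np.nonzero(w); 
    if not len(xx): print("no red"); return
    uv=np.c_[xx+x0,yy+y0]; o,d=ray(s,uv); n=ax[:,0]; p0=piv+n*half
    P=o+d*(((p0-o)@n)/(d@n))[:,None]; e=(P-p0)@ax; rad=np.hypot(e[:,1],e[:,2]); ang=np.arctan2(e[:,1],-e[:,2]); ww=w[yy,xx]
    k=(rad>.03)&(rad<.055); print("red n",k.sum(),"angle",np.average(ang[k],weights=ww[k]).round(3),"rad",np.average(rad[k],weights=ww[k]).round(4),"range",ang[k].min().round(2),ang[k].max().round(2))
E
python3 - <<'E'
from h import *
s=np.load("s4.npy",allow_pickle=True).item(); piv=np.array([.521,.269,.067]); ax=np.eye(3)
band(s,piv,ax)
# gold hub in the picture gives the camera offset
hub=np.array([350,298])/7+[324,218]; tip=np.array([340,352])/7+[324,218]; red=np.array([365,373])/7+[324,218]
o,d=ray(s,[hub,tip,red]); P=o+d*((.5295-o[0])/d[:,0])[:,None]; print(P.round(4)); 
for i in(1,2): v=P[i]-P[0]; print(np.arctan2(v[1],-v[2]),np.hypot(v[1],v[2]))
print(proj(s,piv+[.0085,0,0]),hub)
E
```

```text
red n 21 angle 0.508 rad 0.0497 range -3.13 3.1
[[0.5295 0.2672 0.0574]
 [0.5295 0.2674 0.0231]
 [0.5295 0.28   0.0208]]
0.005269980940394533 0.034253742738021085
0.33696468612949565 0.03874518143540117
[[374.9555898  258.70266383]] [374.         260.57142857]
```

The band is at about +0.27 to 0.34 rad, depending on the hub reference. I'll lift, tilt 0.30 rad in the air nearer the scene camera, and compare the pointer with the band.

Request:
jog_arm:
  translation:
    - [0,0,-30]
    - [0,0,-70]
    - [5,30,-110]
    - [10,60,-150]
    - [20,90,-170]
    - [20,110,-170]
    - [20,110,-170]
    - [20,110,-170]
    - [20,110,-170]
    - [20,110,-170]
    - [20,110,-170]
    - [20,110,-170]
    - [20,110,-170]
    - [20,110,-170]
    - [20,110,-170]
    - [20,110,-170]
    - [20,110,-170]
    - [20,110,-170]
    - [20,110,-170]
    - [20,110,-170]
  rot:
    - [0,0,0]
    - [0,0,0]
    - [0,-0.08,0]
    - [0,-0.16,0]
    - [0,-0.24,0]
    - [0,-0.3,0]
    - [0,-0.3,0]
    - [0,-0.3,0]
    - [0,-0.3,0]
    - [0,-0.3,0]
    - [0,-0.3,0]
    - [0,-0.3,0]
    - [0,-0.3,0]
    - [0,-0.3,0]
    - [0,-0.3,0]
    - [0,-0.3,0]
    - [0,-0.3,0]
    - [0,-0.3,0]
    - [0,-0.3,0]
    - [0,-0.3,0]

```text
t: 13.6
ee_pos: [0.631, 0.2889, 0.4706]
eef_rot: [[0.0, 1.0, -0.0], [0.955, -0.0, -0.296], [-0.296, -0.0, -0.955]]
wrist_force: [0.6, -0.9, -2.3]
gripper_width: 0.046
```

```bash
cat >> h.py <<'E'
def gaugepose(m,L=.3007):
    R=np.array(m["eef_rot"]); ax=np.c_[R[:,1],R[:,0],-R[:,2]]; o=np.array(m["ee_pos"])+R[:,2]*L; return o,ax
def grab(n=6):
    ss=[];ts=[]
    for i in range(n): s=snapshot("scene"); ss.append(s["pixels"].astype(float))
    s["pixels"]=np.mean(ss,0).astype(np.uint8); return s
E
python3 - <<'E'
from h import *
s=grab(); np.save("s5.npy",s,allow_pickle=True)
m=monitor.sense(); o,ax=gaugepose(m); print(m["t"],o,ax.round(3),m["wrist_force"])
ask(s,"scene",["pointer_tip","band_mid"])
piv=o+ax[:,2]*.067; band(s,piv,ax)
# rectified view of the dial plane, 800 px = 120 mm wide (y right, z up)
N=560; g=(np.arange(N)-N/2)/N*.12; Y,Z=np.meshgrid(g,-g)
uv=proj(s,piv+ax[:,0]*.0085+Y.reshape(-1,1)*ax[:,1]+Z.reshape(-1,1)*ax[:,2]).reshape(N,N,2).astype(np.float32)
r=cv2.remap(s["pixels"],uv[...,0],uv[...,1],cv2.INTER_CUBIC)
cv2.drawMarker(r,(N//2,N//2),(255,0,0),0,16,1); cv2.imwrite("pics/s5.png",r)
E
```

```text
13.9 [0.63093264 0.19999097 0.18342427] [[ 1.     0.     0.   ]
 [-0.     0.955  0.296]
 [ 0.    -0.296  0.955]] [-0.09483031 -0.3143973  -2.55689459]
scene call pointer_tip 0.54 [0.6447 0.2225 0.2044] 
red n 19 angle 0.232 rad 0.0518 range -3.13 3.12
```

View pics/s5.png

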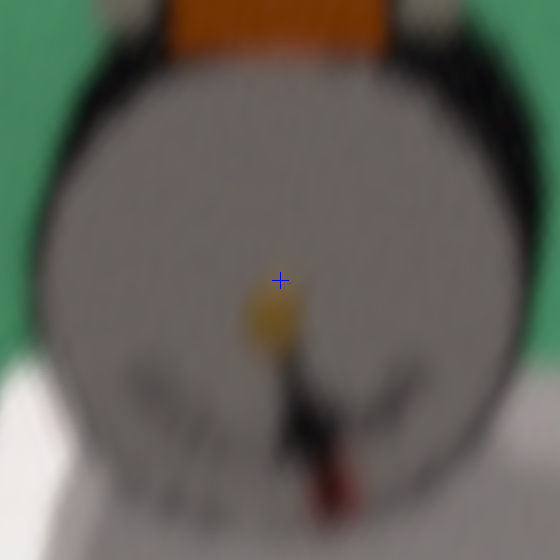

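Rectified dial view: dial outline centred near (282,287), raised hub at (272,317), pointer running to about (328,460), red band at (332,495). The tilted pointer reaches the band, and the band centre looks to be around 0.23 rad. I'll refine it numerically from both pictures, correcting for the apparent dial centre.

```bash
cat >> h.py <<'E'
def rect(s,piv,ax,N=560,h=.0085):
    g=(np.arange(N)-N/2)/N*.12; Y,Z=np.meshgrid(g,-g)
    uv=proj(s,piv+ax[:,0]*h+Y.reshape(-1,1)*ax[:,1]+Z.reshape(-1,1)*ax[:,2]).reshape(N,N,2).astype(np.float32)
    return cv2.remap(s["pixels"],uv[...,0],uv[...,1],cv2.INTER_CUBIC)
def redang(r,tag):
    i=r.astype(int); N=len(r); rg=i[...,2]-np.maximum(i[...,1],i[...,0])
    Y,X=np.mgrid[:N,:N]; dark=i.sum(2)
    # dial centre: grey face mask, fit circle to the side edges
    face=((abs(i[...,2]-i[...,1])<25)&(dark>200)).astype(np.uint8)
    pts=[]
    for t in np.radians(np.r_[-60:61:4,120:241:4]):   # left/right/upper sides, angle from +y, up positive
        ray_=[(N/2+k*np.cos(t),N/2+3-k*np.sin(t)) for k in range(150,279)]
        p=np.array([dark[int(y),int(x)] if 0<=y<N and 0<=x<N else 0 for x,y in ray_]).astype(float)
        k=np.argmin(np.gradient(cv2.GaussianBlur(p[None],(0,0),5)[0])); pts.append(ray_[k])
    pts=np.array(pts)
    for _ in range(4):
        A=np.c_[2*pts,np.ones(len(pts))]; c=np.linalg.lstsq(A,(pts**2).sum(1),rcond=None)[0]; R=np.sqrt(c[2]+c[:2]@c[:2]); e=abs(np.hypot(*(pts-c[:2]).T)-R); pts=pts[e<=max(np.percentile(e,85),3)]
    cx,cy=c[:2]
    m=(rg>20)&(Y>N*.6); x,y,w=X[m],Y[m],rg[m]
    print(tag,"centre",(cx.round(1),cy.round(1)),"R mm",R*.12/N*1e3,"n",m.sum())
    for C in ((cx,cy),(N/2,N/2)):
        a=np.arctan2(x-C[0],y-C[1]); ra=np.hypot(x-C[0],y-C[1])*120/N
        print("  red angle",np.average(a,weights=w).round(3),"5-95%",np.percentile(a,[5,95]).round(3),"rad",np.average(ra,weights=w).round(1))
E
python3 - <<'E'
from h import *
s=np.load("s4.npy",allow_pickle=True).item(); r=rect(s,np.array([.521,.269,.067]),np.eye(3)); redang(r,"s4"); cv2.imwrite("pics/s4r.png",r)
s=np.load("s5.npy",allow_pickle=True).item(); a=.30; ax=np.array([[1,0,0],[0,.955,.296],[0,-.296,.955]]); piv=np.array([.63093,.19999,.18342])+ax[:,2]*.067; redang(rect(s,piv,ax),"s5")
E
```

```text
s4 centre (np.float64(284.4), np.float64(278.1)) R mm 50.06003878789426 n 5552
  red angle 0.181 5-95% [0.061 0.305] rad 46.9
  red angle 0.203 5-95% [0.082 0.327] rad 46.7
s5 centre (np.float64(282.7), np.float64(276.2)) R mm 50.223236775056975 n 2573
  red angle 0.242 5-95% [0.127 0.342] rad 47.2
  red angle 0.258 5-95% [0.141 0.36 ] rad 46.6
```

Band estimates scatter from 0.2 to 0.28 rad because of parallax. For a sharper reading I'll hold the gauge upright, high, and yawed to face the scene camera.

Request:
jog_arm:
  translation:
    - [0,0,0]
    - [0,0,0]
    - [0,0,0]
    - [0,0,0]
  rot:
    - [0,0.1,0]
    - [0,0.2,0]
    - [0,0.3,0]
    - [0,0.3,0]

```text
t: 14.4
ee_pos: [0.6311, 0.288, 0.4723]
eef_rot: [[0.002, 1.0, 0.002], [1.0, -0.002, 0.003], [0.003, 0.002, -1.0]]
wrist_force: [0.9, -0.2, -1.6]
gripper_width: 0.0458
```

Request:
jog_arm:
  translation:
    - [5,-5,-40]
    - [10,-15,-80]
    - [20,-25,-120]
    - [30,-35,-160]
    - [40,-45,-200]
    - [40,-50,-230]
    - [40,-50,-230]
    - [40,-50,-230]
    - [40,-50,-230]
    - [40,-50,-230]
    - [40,-50,-230]
    - [40,-50,-230]
    - [40,-50,-230]
    - [40,-50,-230]
    - [40,-50,-230]
    - [40,-50,-230]
  rot:
    - [0,0,-0.08]
    - [0,0,-0.16]
    - [0,0,-0.24]
    - [0,0,-0.32]
    - [0,0,-0.4]
    - [0,0,-0.42]
    - [0,0,-0.42]
    - [0,0,-0.42]
    - [0,0,-0.42]
    - [0,0,-0.42]
    - [0,0,-0.42]
    - [0,0,-0.42]
    - [0,0,-0.42]
    - [0,0,-0.42]
    - [0,0,-0.42]
    - [0,0,-0.42]

```text
t: 16.0
ee_pos: [0.5809, 0.3288, 0.7007]
eef_rot: [[-0.408, 0.913, 0.0], [0.913, 0.408, 0.0], [0.0, 0.0, -1.0]]
wrist_force: [0.4, -0.1, -3.1]
gripper_width: 0.046
```

```bash
python3 - <<'E'
from h import *
s=grab(8); np.save("s6.npy",s,allow_pickle=True)
m=monitor.sense(); o,ax=gaugepose(m); print(m["t"],m["ee_pos"],o,ax.round(3),m["wrist_force"],m["joints"].round(1))
ask(s,"scene",["pointer_tip","band_mid","gauge_mid"])
piv=o+ax[:,2]*.067; r=rect(s,piv,ax); redang(r,"s6"); cv2.drawMarker(r,(280,280),(255,0,0),0,16,1); cv2.imwrite("pics/s6.png",r)
for q in (search_frame("scene","band_mid"),search_frame("scene","pointer_tip")):
    for z in q[:2]: print(z["p"],(toworld(s,z["centre"])-piv)@ax)
E
```

```text
16.4 [0.58094395 0.3289044  0.70064773] [0.58093725 0.32890522 0.39994773] [[ 0.913 -0.408  0.   ]
 [ 0.408  0.913 -0.   ]
 [-0.     0.     1.   ]] [-0.02473468 -0.41339707 -2.69642874] [  46.2   18.9   35.6   -0.  -106.6 -112.2]
scene call pointer_tip 0.61 [0.5942 0.336  0.4251] 
scene call pointer_tip 0.49 [0.5836 0.3276 0.3997] 
scene call band_mid 0.71 [0.5922 0.3351 0.4231] 
scene call band_mid 0.62 [0.5878 0.3409 0.4217] 
scene call gauge_mid 0.6 [0.5815 0.3302 0.4786] 
scene call gauge_mid 0.36 [0.5931 0.3335 0.4229] 
s6 centre (np.float64(279.5), np.float64(279.8)) R mm 51.11120255701796 n 4261
  red angle 0.259 5-95% [0.147 0.366] rad 44.0
  red angle 0.256 5-95% [0.145 0.364] rad 43.9
0.37 [-0.07221928  0.25105855 -0.45277618]
```

View pics/s6.png

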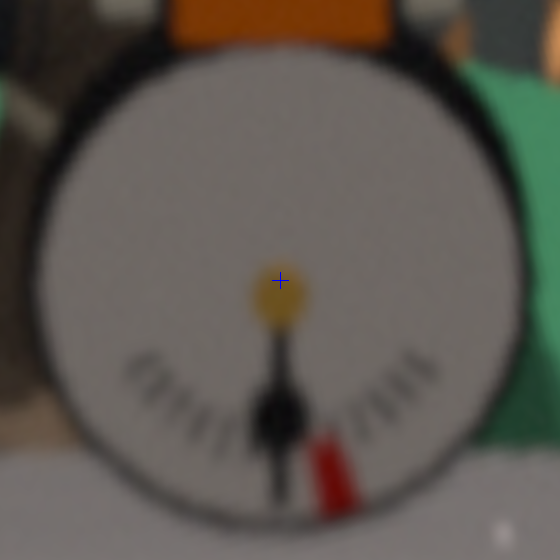

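Sharp view: pointer straight down at (280,490) with the gauge upright, and the red band centred at (333,478). That gives a band angle of 0.258 rad at radius 44.0 mm, which agrees with the text. Now I compute the moves to the stud with a 0.258 tilt.

```bash
cat >> h.py <<'E'
from scipy.spatial.transform import Rotation as Ro
def target(th=.258,yaw_=.045,c=(.4882,-.1563,.064),lift=0.,L=.3007):
    G=(Ro.from_euler("z",yaw_)*Ro.from_euler("x",-th)).as_matrix(); p=np.array(c)+(L+.014)*G[:,2]+[0,0,lift]
    return p,np.c_[G[:,1],G[:,0],-G[:,2]]
def delta(p,R,p0,R0):
    return ((R0.T@(p-p0))*1e3).round(1),Ro.from_matrix(R0.T@R).as_rotvec().round(4)
E
python3 - <<'E'
from h import *
m=monitor.sense(); p0,R0=np.array(m["ee_pos"]),np.array(m["eef_rot"])
p,R=target(lift=.06); print("above",p.round(4),delta(p,R,p0,R0))
q=target(lift=0)[0]; print("down from there (per 10 mm)",(R.T@np.array([0,0,-10])).round(3), "to contact",((R.T@(q-p))*1e3).round(1))
E
```

```text
above [ 0.4846 -0.0761  0.4283] (array([-330.5, -253. ,  272.4]), array([ 0.0483, -0.2549,  0.3727]))
down from there (per 10 mm) [ 2.551 -0.     9.669] to contact [15.3 -0.  58. ]
```

Request:
jog_arm:
  translation:
    - [-15,-12,10]
    - [-45,-35,25]
    - [-80,-62,50]
    - [-115,-90,80]
    - [-150,-117,110]
    - [-185,-142,140]
    - [-220,-168,170]
    - [-250,-193,200]
    - [-280,-215,225]
    - [-305,-233,248]
    - [-322,-246,264]
    - [-330.5,-253,272.4]
    - [-330.5,-253,272.4]
    - [-330.5,-253,272.4]
    - [-330.5,-253,272.4]
  rot:
    - [0,0,0.02]
    - [0,0,0.07]
    - [0.005,-0.03,0.12]
    - [0.012,-0.06,0.17]
    - [0.017,-0.09,0.22]
    - [0.022,-0.12,0.27]
    - [0.028,-0.15,0.32]
    - [0.033,-0.18,0.35]
    - [0.038,-0.21,0.365]
    - [0.043,-0.23,0.37]
    - [0.046,-0.245,0.372]
    - [0.0483,-0.2549,0.3727]
    - [0.0483,-0.2549,0.3727]
    - [0.0483,-0.2549,0.3727]
    - [0.0483,-0.2549,0.3727]

```text
t: 18.15
ee_pos: [0.4854, -0.0753, 0.4293]
eef_rot: [[-0.044, 0.999, 0.014], [0.966, 0.046, -0.254], [-0.255, 0.002, -0.967]]
wrist_force: [0.7, -0.3, -2.3]
gripper_width: 0.0459
```

```bash
python3 - <<'E'
from h import *
m=monitor.sense(); p0,R0=np.array(m["ee_pos"]),np.array(m["eef_rot"]); print(m["t"],p0,m["wrist_force"],m["moment"],m["joints"].round(1))
o,ax=gaugepose(m); print("underside",o,"tilt",-np.arcsin(ax[2,1]),"yaw",np.arctan2(ax[1,0],ax[0,0]))
p,R=target(); print("contact",p.round(4),delta(p,R,p0,R0))
s=snapshot("wrist"); cv2.imwrite("pics/w7.png",s["pixels"]); ask(s,"wrist",["stud_top","gauge"])
print("stud px",proj(s,[[.4882,-.1563,.078],[.5102,-.155,.064],[.4662,-.157,.064]]).round(0).tolist(),"base ends",proj(s,o+np.array([-70,70])[:,None]/1e3*ax[:,1]).round(0).tolist())
E
```

```text
18.15 [ 0.48538318 -0.07525008  0.42931874] [ 0.65521987 -0.27900303 -2.25524305] [ 1.24618124  0.08162042 -0.00436479] [  19.6    1.4  -27.2   15.4  -66.4 -113.8]
underside [ 0.48950624 -0.15167214  0.13852129] tilt 0.257339025124672 yaw 0.04591110917556574
contact [ 0.4846 -0.0761  0.3683] (array([14.8, -1. , 59.2]), array([ 0.0023, -0.0007,  0.0003]))
wrist call stud_top 0.72 [ 0.4872 -0.1584  0.0767] 
wrist call gauge 0.71 [ 0.4886 -0.1525  0.1368] 
wrist call gauge 0.56 [ 0.4852 -0.1584  0.076 ] 
stud px [[328.0, 174.0], [331.0, 192.0], [332.0, 149.0]] base ends [[231.0, 190.0], [402.0, 190.0]]
```

View pics/w7.png

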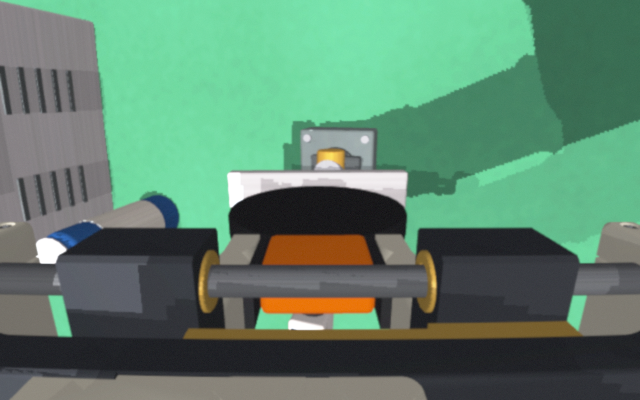

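Wrist view: the bar end shows at (330,157) against a predicted (332,149), so it lies under the middle of the base (230–406), within about 1 mm. Descending to 4 mm above contact.

Request:
jog_arm:
  translation:
    - [5,-1,20]
    - [9,-1,38]
    - [11,-1,48]
    - [13,-1,55]
    - [13,-1,55]
    - [13,-1,55]
    - [13,-1,55]
    - [13,-1,55]
    - [13,-1,55]
    - [13,-1,55]
    - [13,-1,55]
    - [13,-1,55]
    - [13,-1,55]
  rot:
    - [0,0,0]
    - [0,0,0]
    - [0,0,0]
    - [0,0,0]
    - [0,0,0]
    - [0,0,0]
    - [0,0,0]
    - [0,0,0]
    - [0,0,0]
    - [0,0,0]
    - [0,0,0]
    - [0,0,0]
    - [0,0,0]

```text
t: 19.6
ee_pos: [0.4837, -0.0775, 0.3718]
eef_rot: [[-0.044, 0.999, 0.012], [0.966, 0.045, -0.255], [-0.255, 0.0, -0.967]]
wrist_force: [1.0, 0.4, -3.8]
gripper_width: 0.0458
```

```bash
python3 - <<'E'
from h import *
F=[];
for i in range(6): snapshot("scene"); m=monitor.sense(); F.append(np.r_[m["wrist_force"],m["moment"]])
print(m["t"],m["ee_pos"],np.mean(F,0).round(2),np.std(F,0).round(2)); o,ax=gaugepose(m); print(o,-np.arcsin(ax[2,1]))
p,R=target(c=(.4882,-.157,.064)); print(delta(p,R,np.array(m["ee_pos"]),np.array(m["eef_rot"])))
E
```

```text
19.9 [ 0.48369635 -0.07755796  0.37176329] [ 0.15  0.23 -3.03  1.21  0.06  0.01] [0.51 0.44 0.47 0.04 0.03 0.03]
[ 0.48714889 -0.15419406  0.08101344] 0.2579692478945767
(array([1.6, 0.9, 3.2]), array([ 0., -0.,  0.]))
```

Baseline Fz with nothing touching is −3.0 N. Now to nominal contact, then press.

Request:
jog_arm:
  translation:
    - [0.7,0.9,0]
    - [1.1,0.9,1.5]
    - [1.6,0.9,3.2]
    - [2.1,0.9,5.1]
    - [2.1,0.9,5.1]
    - [2.1,0.9,5.1]
  rot:
    - [0,0,0]
    - [0,0,0]
    - [0,0,0]
    - [0,0,0]
    - [0,0,0]
    - [0,0,0]

```text
t: 20.5
ee_pos: [0.4846, -0.0768, 0.3664]
eef_rot: [[-0.044, 0.999, 0.012], [0.966, 0.045, -0.255], [-0.255, 0.0, -0.967]]
wrist_force: [-0.7, -0.8, -0.7]
gripper_width: 0.0459
```

```bash
cat > f.py <<'E'
from h import *
F=[]
for i in range(6): s=snapshot("scene"); m=monitor.sense(); F.append(np.r_[m["wrist_force"],m["moment"],m["ee_pos"]])
f=np.mean(F,0); print(m["t"],f.round(4)); o,ax=gaugepose(m); print("underside",o,"bar top z",o[2]+.014*(1-ax[2,2]),"tilt",-np.arcsin(ax[2,1]))
E
python3 f.py
```

```text
20.8 [-0.5395  0.7502 -0.9934  1.226   0.1575 -0.0421  0.4846 -0.0768  0.3664]
underside [ 0.48810384 -0.15338453  0.07562232] bar top z 0.07608527930057658 tilt 0.25788612653908777
```

Contact confirmed, with ΔFz at +2.0 N. Pressing about 2 mm further, then letting the pointer settle.

Request:
jog_arm:
  translation:
    - [0.25,0,1]
    - [0.5,0,1.9]
    - [0.5,0,1.9]
    - [0.5,0,1.9]
    - [0.5,0,1.9]
    - [0.5,0,1.9]
    - [0.5,0,1.9]
    - [0.5,0,1.9]
    - [0.5,0,1.9]
    - [0.5,0,1.9]
    - [0.5,0,1.9]
    - [0.5,0,1.9]
    - [0.5,0,1.9]
    - [0.5,0,1.9]
    - [0.5,0,1.9]
    - [0.5,0,1.9]
    - [0.5,0,1.9]
    - [0.5,0,1.9]
    - [0.5,0,1.9]
    - [0.5,0,1.9]
  rot:
    - [0,0,0]
    - [0,0,0]
    - [0,0,0]
    - [0,0,0]
    - [0,0,0]
    - [0,0,0]
    - [0,0,0]
    - [0,0,0]
    - [0,0,0]
    - [0,0,0]
    - [0,0,0]
    - [0,0,0]
    - [0,0,0]
    - [0,0,0]
    - [0,0,0]
    - [0,0,0]
    - [0,0,0]
    - [0,0,0]
    - [0,0,0]
    - [0,0,0]

```text
t: 22.8
ee_pos: [0.4846, -0.0768, 0.3644]
eef_rot: [[-0.043, 0.999, 0.012], [0.966, 0.045, -0.255], [-0.255, 0.0, -0.967]]
wrist_force: [0.2, 0.9, -0.1]
gripper_width: 0.0454
```

```bash
python3 f.py; python3 - <<'E'
from h import *
s=grab(8); m=monitor.sense(); o,ax=gaugepose(m); np.save("s8.npy",s,allow_pickle=True)
ask(s,"scene",["gauge","gauge_mid","camera_eye","pointer_tip","band_mid","block"],k=1)
r=rect(s,o+ax[:,2]*.067,ax,N=400); 
q=proj(s,[.5,-.155,.12])[0].astype(int); c=cv2.resize(s["pixels"][q[1]-50:q[1]+50,q[0]-50:q[0]+50],(400,400),interpolation=cv2.INTER_CUBIC)
cv2.imwrite("pics/s8.png",np.hstack([r,c]))
E
```

```text
23.1 [-2.4480e-01  9.1380e-01  2.4800e-01  1.1791e+00 -3.0000e-04  2.6100e-02
  4.8460e-01 -7.6800e-02  3.6430e-01]
underside [ 0.48804593 -0.15341398  0.07357482] bar top z 0.07403796605387856 tilt 0.2579374135741647
scene call gauge 0.76 [ 0.4887 -0.1574  0.0735] 
scene call gauge_mid 0.73 [ 0.4849 -0.1302  0.1499] 
scene call camera_eye 0.67 [ 0.6397 -0.1546  0.1207] 
scene call pointer_tip 0.71 [ 0.4903 -0.1538  0.0721] 
scene call block 0.55 [ 0.4937 -0.158  -0.0031]
```

View pics/s8.png

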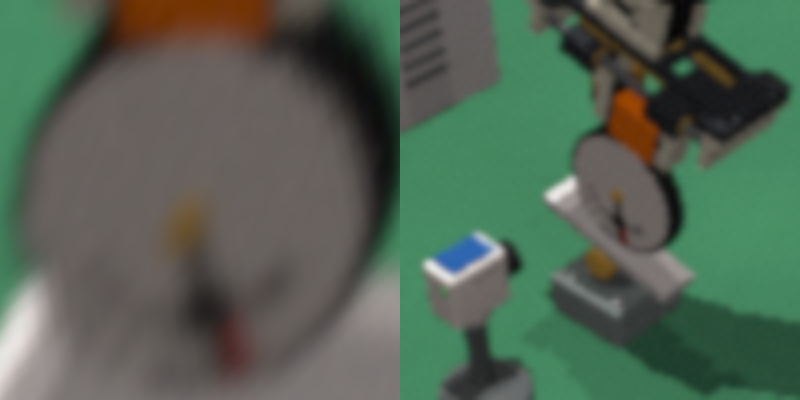

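The gauge sits on the stud with the dial facing the camera and the base resting on the brass at its middle. In the rectified view the pointer runs from the hub (187,225) towards (225,330), into the red band at (232,345). Press force is +3.3 N, so the stud is down about 2.5 mm, and the measured tilt of 0.258 rad equals the measured band angle. Handing in.

```bash
python3 -c "
from h import *
print(hand_in()); print(monitor.sense()['t'])"
```

```text
the job is handed in; nothing more can be done
None
the job is handed in; nothing more can be done
```

I turned the camera head to face the stud, placed and pressed the gauge on it, and handed the job in at about 23.5 s with the gauge still held there. No verdict was reported.

- **Camera head:** I gripped it across its 34 mm width and turned it about 64° clockwise. The wrist picture afterwards put its heading within about 0.5° of the line to the stud.
- **Gauge:** I gripped the orange handle along its 46 mm side. I held the gauge up close to the scene camera and measured the red band at 0.258 rad, at a radius of 44.0 mm, which matches the 44 mm pointer tip radius in the text. It then went onto the stud at that tilt, turned about 2.6° to line up with the stud's bar and facing the camera.
- **Last checks:** The arm's pose gives a tilt of 0.258 rad, equal to the band angle, and the final picture shows the pointer running into the red band. The upward force on the wrist rose by 3.3 N, so the stud is pressed about 2.5 mm.
- **Disagreements:**
  - Earlier, more oblique views gave band angles from about 0.18 to 0.34 rad (one faulty reading gave 0.51). I used the near-frontal one.
  - The arm's height alone suggests about 4 mm of press, against 2.5 mm from the force.
  - The networks differed by a few millimetres on the stud's position. One top-view reading was about 10 mm off in y, and I discarded it.
- **Not checked at the end:** I did not measure the other objects again. I aimed the moves clear of them, and I saw no sign of contact in the forces or pictures.

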